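# Feel for the hidden bearer and stand the honey jar over it

## Task

The thin boards of the teak shelf give way under weight except where a hidden bearer runs beneath them. With shut fingertips press gently down along the boards, without the jar, to feel where the deck is solid, then stand the honey jar upright in the middle of the solid place and let go of it, so that it stands firm and does not sag. Never press hard (the boards crack at 25 N), never let the jar's weight sink a soft board, and leave the other things where they are.

Things in the scene. Friction and masses are not known exactly. Their poses are not given: they have to be found in the camera images.
- shelf: low teak riser shelf, fixed, 184 mm (its x) by 352 mm (its y), 68 mm high. Origin: centre of its underside; x front to back, y along its length, z up. Inside a rim 14 mm wide lies a sprung deck, top 60 mm above the counter (8 mm below the rim's top): 9 boards side by side along y, each 36 mm wide, 156 mm long (along x), centres at y = 0, +-36, +-72, +-108, +-144 mm. The jar must stand inside the rim
- deck_center (a point): middle of the deck's top, on the middle board. Each board sinks alone, straight down: an unsupported one 4 mm per newton, to a stop 14 mm down at 4 N; a supported one a hair, then 1 mm per 8 N. Push over 4 N (5 to 10 is right) to tell, before lifting the jar; over 25 N, by fingers or jar, cracks a board
- deck_left (a point): middle of the top of the last board at the deck's left (+y) end. Under the deck, unseen, a bearer 12 mm wide runs front to back, in another place each time: under the middle of one board or under the seam of two, and so holds up one board or two neighbours, never the end boards. The jar stands firm only centred on that board, or on the seam of those two; elsewhere it sags about 5 mm or leans
- deck_right (a point): middle of the top of the last board at the deck's right (-y) end
- jar_center (a point): centre (half-way up, 36 mm above its base) of the full honey jar: round amber glass, 60 mm diameter and 72 mm high with a steel lid 58 mm wide (the top 16 mm), 0.45 to 0.6 kg, standing on the counter beside the shelf, to its left or right; z is up
- caddy: square stainless steel tea caddy, 74 mm wide and 104 mm high, on the counter on the other side of the shelf from the jar; origin at the centre of its underside. Leave alone
- pot: white ceramic sugar pot, 90 mm diameter and 96 mm high, behind the shelf; origin at the centre of its underside. Leave alone
- scoop: lime plastic scoop, about 170 mm long, 60 mm wide and 35 mm high, lying behind the shelf; origin under its bowl. Leave alone
Mind the look-alikes: they are no part of the job. What is shaped like the part that bears jar_center but black, pink or yellow is not meant.

How it is judged:
By the outcome, as a careful person would: the job done as asked, in the order asked, and still so for the second after the job is handed in, with the robot touching nothing.
It also fails if it takes over 64 s, if anything falls off the work surface, if the arm or the gripper's body presses on something with over 40 N, if the wrist force passes 120 N, or if a joint passes its speed limit or range.

## Robot

A 6-joint arm with a two-finger parallel gripper is mounted at the origin on the work surface. World frame = base frame: x ahead of the robot, y to its left, z up, the work surface at z = 0. Lengths are in m, angles in rad, forces in N, time in s.
With the tool pointing down it reaches from about 0.325 to 0.9 m from the base axis. Payload 3.5 kg.
Tool frame: the origin (TCP) lies at the very end of the fingers, on their centre line; the grasp point (between the pads) lies 19 mm behind it; z points along the fingers, x is the direction in which the jaws open and shut, and the axes are right-handed (so a half turn about z gives the same grasp; the last joint's range is limited). The gripper opens to 85 mm and grips with 20 to 120 N. Pads are 22 mm wide; open, the fingers measure 114 mm over their backs; the gripper's body (76 mm by 85 mm) begins 54 mm behind the grasp point. The pads swing forward as they close: fully open they stand 13 mm farther back than shut.
Start: joints at [-0.103, 0.276, -0.026, 1.268, 0, 1.467], TCP at [0.625, -0, 0.231] pointing down, gripper open.
Joint ranges: [-3.12, 3.12], [-0.85, 1.88], [-1.08, 1.24], [-1.95, 2.15], [-1.57, 1.53], [-3.14, 3.14]. Speed limits (rad/s): [2.57, 2.57, 3.14, 3.14, 3.14, 3.14].

## Interface

Orientations are given as a rotation vector (axis times angle).
In Python, from station import readout, viewer, workorder gives the robot as it stands.
- The arm moves only by the tool drive_tool, never from a script. Its argument "commands" is a list of rows, each an object of numbers: "ax", "ay", "az": the turn, a rotation vector about the tool's x, y, z in rad; "dx", "dy", "dz": the shift along the tool's x, y, z in m; "gripper": the closure, from -1 (fully open) to 1 (shut). In form: [{"ax": .., "ay": .., "az": .., "dx": .., "dy": .., "dz": .., "gripper": ..}, ...]. A call has 1 to 12 rows; each row is the pose to reach, as a shift and turn from the pose measured when the call began, along the tool's axes at that moment; what a row does not reach only later rows make up. A row lasts 1/12 s, in which the tool goes at most 41.7 mm and 7.16 degrees, less where a joint would pass 70% of its speed; a pose out of reach is approached as far as the arm can. A call with a gripper value outside its range is refused whole. The fingers move at their own pace and stop on an object; "force" is the grip in N (left out, the last holds). Time passes only in rows, so rows that repeat a pose let the fingers close. It gives the time, the measured TCP pose, the force and the opening at its end, in the units of the state.
- readout.state(): the state, without advancing time (a new reading comes with each control period).
- viewer.camera(name): name is "scene" or "side" or "wrist"; returns the picture (480x640x3 uint8, red, green, blue); there is no depth.
- viewer.camera_model(name): a dict with "fx", "fy", "cx", "cy" (pixels), "rvec" (rotation vector, rad) and "tvec" (3), from world to camera coordinates, as OpenCV has them. Camera axes: x right, y down, z forward; pixel columns grow to the right and rows downward; lengths in m; the calibration is good to about 2 mm. A picture is of the moment at which its call begins: read the wrist's pose just before it. camera_model takes no time and is no camera call; for the wrist camera it gives the pose at the moment of the call.
- workorder.sign_off(): hands the job in, once; it reports no verdict.
The state is a dict: "clock": time; "qpos": joint angles; "joint_velocities": joint speeds; "tau": joint torques, N m; "tool_pos": TCP position; "ee_rot": TCP orientation; "wrist_force": force on the tool from outside, world axes, zero at the start; "moment": the same for the moment, N m; "finger_gap": finger opening in m.
Only numpy, scipy, OpenCV 4.12 (cv2) and the standard library are available. Lean on these libraries where they do the work, as an engineer would, in place of code of your own. Each camera call takes 0.05 s, during which the arm holds its last target.

## Working session

There is one attempt and no reset: what is moved stays moved. The work goes in short steps, Python scripts to look and compute and a tool call to move; the robot and the scene stay as the last step left them, time stands still between calls to the robot, and variables do not carry over. Pictures are saved under pics/ and viewed, and the job is handed in when it is done.

Besides the shell and the picture viewer there is one more tool, called as a command line: name --argument value ..., lists and objects as JSON in quotes. drive_tool: Moves the arm, as the interface text tells. Its arguments: {"type":"object","properties":{"commands":{"type":"array"},"force":{"type":"number"}},"required":["commands"]}

```bash
mkdir -p pics
python3 - <<'E'
from station import readout, viewer
import cv2
print(readout.state())
for n in ["scene","side","wrist"]:
    m=viewer.camera_model(n); print(n,m)
    cv2.imwrite(f"pics/{n}0.png",viewer.camera(n)[:,:,::-1])
E
```

```text
{'clock': 0.0, 'qpos': array([-1.03375221e-01,  2.77127964e-01, -2.78801785e-02,  1.26800113e+00,
       -2.43224861e-05,  1.46741193e+00]), 'joint_velocities': array([-1.12844591e-03,  1.69175443e-03,  1.43105818e-04,  1.01800679e-03,
       -2.59038116e-05,  1.46382158e-03]), 'tau': array([-1.23772923e-03, -4.45513523e+01,  2.95201170e+01,  1.64704624e-02,
       -2.18722530e-04, -1.59438730e-05]), 'tool_pos': array([6.24222588e-01, 7.90609620e-05, 2.30163158e-01]), 'ee_rot': array([-3.14138657e+00, -1.44525635e-05,  3.46124201e-03]), 'wrist_force': array([-0.97749928,  0.01186174,  0.25937901]), 'moment': array([0.00306903, 0.05377511, 0.02731933]), 'finger_gap': 0.08529572716699148}
scene {'fx': 559.9474420410822, 'fy': 559.9474420410822, 'cx': 321.50999563672525, 'cy': 238.1243340146354, 'rvec': array([ 2.10911622,  1.05709131, -0.45176389]), 'tvec': array([-0.39353851, -0.22944351,  1.63555704])}
side {'fx': 598.2746145725727, 'fy': 598.2746145725727, 'cx': 320.53587187777333, 'cy': 245.32968259092706, 'rvec': array([ 2.23927094, -0.61594688,  0.26511403]), 'tvec': array([-0.46402265,  0.25854094,  1.10257752])}
wrist {'fx': 405.84147414836, 'fy': 405.84147414836, 'cx': 319.42682964171047, 'cy': 239.7192966330719, 'rvec': array([-2.82474968e+00, -4.95083783e-04,  2.48502792e-03]), 'tvec': array([-0.62269704, -0.04011606,  0.37938217])}
```

View pics/scene0.png

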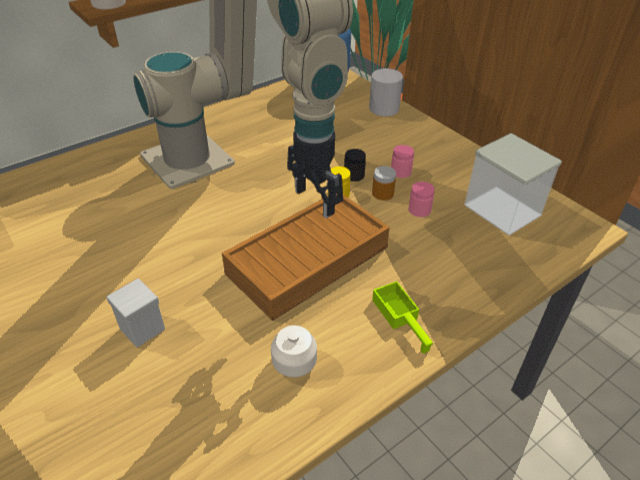

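View pics/side0.png

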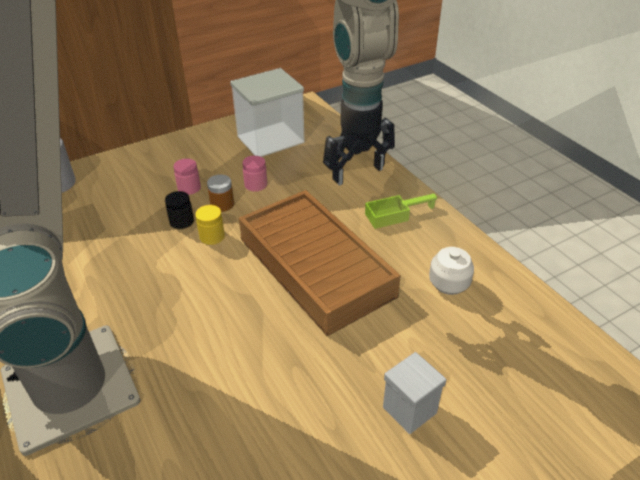

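View pics/wrist0.png

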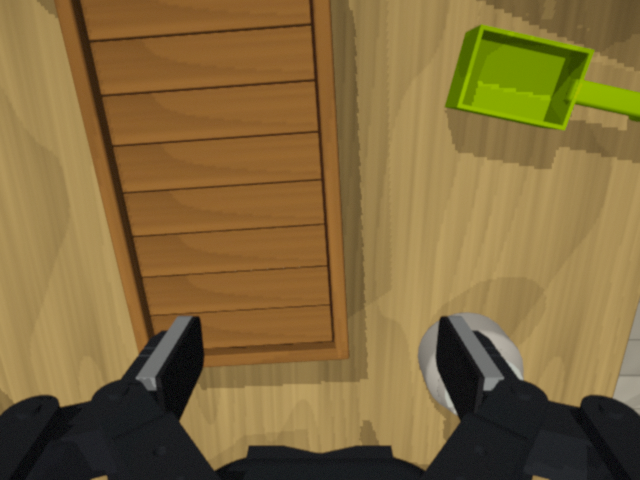

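```bash
cat > h.py <<'E'
import numpy as np, cv2
from station import viewer
def ray(n,uv,m=None):
    m=m or viewer.camera_model(n)
    R=cv2.Rodrigues(np.array(m['rvec']))[0]; c=-R.T@m['tvec']
    d=R.T@np.array([(uv[0]-m['cx'])/m['fx'],(uv[1]-m['cy'])/m['fy'],1]); return c,d
def onz(n,uv,z,m=None):
    c,d=ray(n,uv,m); return (c+d*(z-c[2])/d[2])
def proj(n,P,m=None):
    m=m or viewer.camera_model(n)
    K=np.array([[m['fx'],0,m['cx']],[0,m['fy'],m['cy']],[0,0,1.]])
    return cv2.projectPoints(np.array(P,float).reshape(-1,3),m['rvec'],m['tvec'],K,None)[0].reshape(-1,2)
E
python3 - <<'E'
import cv2
for n,(x,y,w,h) in {"scene":(210,130,240,190),"side":(150,140,260,195)}.items():
    i=cv2.imread(f"pics/{n}0.png")[y:y+h,x:x+w]
    cv2.imwrite(f"pics/{n}0z.png",cv2.resize(i,None,fx=3,fy=3,interpolation=cv2.INTER_CUBIC))
E
```

```text
(no output)
```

View pics/scene0z.png

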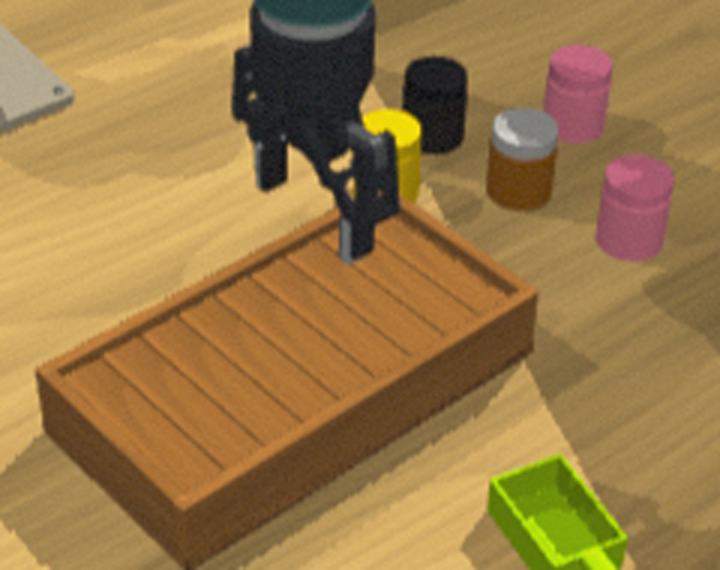

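View pics/side0z.png

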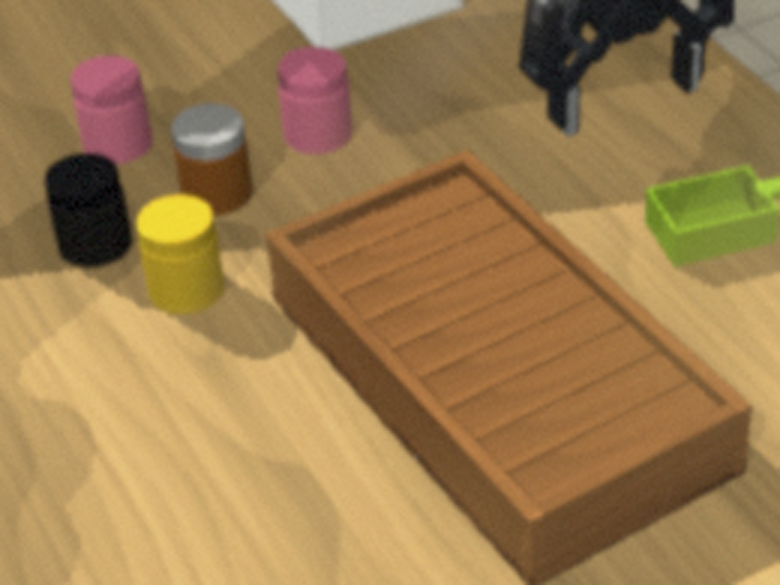

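Run:
```python
from h import *
S=lambda u,v:(210+u/3,130+v/3); D=lambda u,v:(150+u/3,140+v/3)
sc=[S(38,372),S(187,508),S(537,292)]; sd=[D(530,515),D(750,408),D(468,155),D(270,236)]
print('scene corners');[print(onz('scene',p,.068).round(4)) for p in sc]
print('side');P=[onz('side',p,.068) for p in sd];[print(p.round(4)) for p in P]
for n,u in [('jar',((525,127),(208,122))),('blk',((437,73),(85,173))),('yel',((388,125),(176,217))),('pkA',((580,63),(107,77))),('pkB',((639,173),(313,68)))]:
  print(n,onz('scene',S(*u[0]),.072).round(4),onz('side',D(*u[1]),.072).round(4))
# wrist corners with wrist model
m=viewer.camera_model('wrist')
for uv in [(348,358),(157,366)]: print('wrist',onz('wrist',uv,.068,m).round(4))
for uv in [(333,341),(153,347)]: print('wrist deck',onz('wrist',uv,.06,m).round(4))
```

```text
scene corners
[ 0.4736 -0.1411  0.068 ]
[ 0.6513 -0.1256  0.068 ]
[0.6273 0.2187 0.068 ]
side
[ 0.47   -0.1407  0.068 ]
[ 0.6469 -0.1349  0.068 ]
[0.6231 0.2089 0.068 ]
[0.4457 0.1982 0.068 ]
jar [0.461  0.3541 0.072 ] [0.4621 0.351  0.072 ]
blk [0.3507 0.345  0.072 ] [0.3526 0.3384 0.072 ]
yel [0.3875 0.2588 0.072 ] [0.3924 0.2509 0.072 ]
pkA [0.4162 0.4621 0.072 ] [0.4152 0.4534 0.072 ]
pkB [0.5681 0.3882 0.072 ] [0.5685 0.3763 0.072 ]
wrist [ 0.6479 -0.1281  0.068 ]
wrist [ 0.4803 -0.1364  0.068 ]
wrist deck [ 0.6349 -0.1161  0.06  ]
wrist deck [ 0.4754 -0.1224  0.06  ]
```

drive_tool --commands '[{"dx": -0.038, "dy": -0.018, "dz": 0, "az": -0.035, "gripper": 1}, {"dx": -0.076, "dy": -0.01, "dz": 0, "az": -0.07, "gripper": 1}, {"dx": -0.076, "dy": 0.0, "dz": 0, "az": -0.07, "gripper": 1}, {"dx": -0.076, "dy": 0.0, "dz": 0, "az": -0.07, "gripper": 1}, {"dx": -0.076, "dy": 0.0, "dz": 0, "az": -0.07, "gripper": 1}]' --force 60

```text
validation failed for argument at $.co...
```

Run:
```python
from h import *
from station import readout
s=readout.state(); print(s['clock'],s['tool_pos'],s['ee_rot'],s['wrist_force'],s['finger_gap'])
m=viewer.camera_model('wrist'); print(m, ray('wrist',(320,240),m))
for n in ['wrist','side','scene']: cv2.imwrite(f"pics/{n}1.png",viewer.camera(n)[:,:,::-1])
import pickle; pickle.dump(m,open('w1.pkl','wb'))
```

```text
0.15 [6.24398829e-01 6.66861056e-05 2.30372821e-01] [-3.14139913e+00  2.27295445e-05  2.85104169e-03] [0.13665696 0.67374589 0.88993515] 0.08524765110194467
{'fx': 405.84147414836, 'fy': 405.84147414836, 'cx': 319.42682964171047, 'cy': 239.7192966330719, 'rvec': array([-2.82472114e+00, -4.32248843e-04,  2.09192394e-03]), 'tvec': array([-0.62286243, -0.04012312,  0.37934869])} (array([0.62341276, 0.08011961, 0.37203531]), array([ 1.60628782e-05, -3.12251849e-01, -9.50000661e-01]))
```

View pics/wrist1.png

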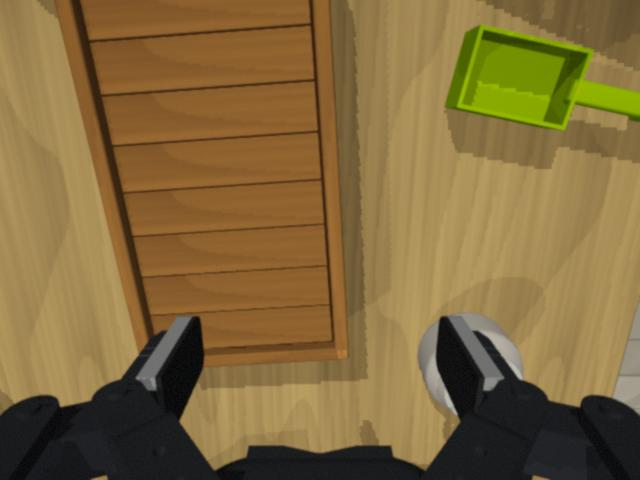

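drive_tool --commands '[{"ax": 0, "ay": 0, "dx": -0.038, "dy": -0.018, "dz": 0, "az": -0.035, "gripper": 1}, {"ax": 0, "ay": 0, "dx": -0.076, "dy": -0.036, "dz": 0, "az": -0.07, "gripper": 1}, {"ax": 0, "ay": 0, "dx": -0.076, "dy": -0.036, "dz": 0, "az": -0.07, "gripper": 1}, {"ax": 0, "ay": 0, "dx": -0.076, "dy": -0.036, "dz": 0, "az": -0.07, "gripper": 1}, {"ax": 0, "ay": 0, "dx": -0.076, "dy": -0.036, "dz": 0, "az": -0.07, "gripper": 1}, {"ax": 0, "ay": 0, "dx": -0.076, "dy": -0.036, "dz": 0, "az": -0.07, "gripper": 1}]' --force 60

```text
clock: 0.8
tool_pos: [0.5502, 0.0357, 0.2317]
ee_rot: [3.139, 0.109, 0.002]
wrist_force: [0.0, -0.2, 0.0]
finger_gap: 0.0124
```

Run:
```python
from h import *
from station import readout
s=readout.state(); print(s['clock'],s['tool_pos'],s['ee_rot'],s['wrist_force'],s['finger_gap'])
m=viewer.camera_model('wrist')
cv2.imwrite(f"pics/wrist1.png",viewer.camera('wrist')[:,:,::-1])
import pickle; pickle.dump(m,open('w1.pkl','wb'))
```

```text
0.8 [0.55018361 0.03571282 0.23165223] [3.13947406e+00 1.09313248e-01 2.28593878e-03] [ 0.02363728 -0.16196556  0.01469045] 0.012355371605897987
```

View pics/wrist1.png

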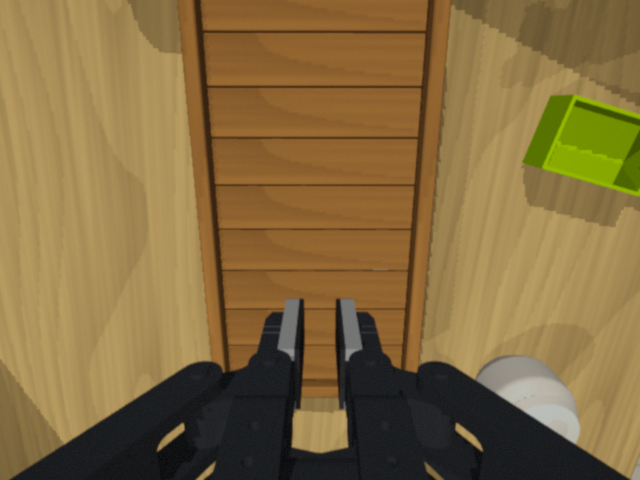

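Run:
```python
from h import *
import pickle; m=pickle.load(open('w1.pkl','rb'))
Y=np.array([126,90,54,18,-18,-54,-90,-126])/1000
vs=[31.7,86.5,137.5,185.2,229,270.2,309,346]
us=[(204,424),(208,421),(212,418),(215,415),(217,413),(221,411),(223,408),(226,405)]
ps=[onz('wrist',(sum(u)/2,v),.06,m)[:2] for u,v in zip(us,vs)]
ps=np.array(ps)
A=np.vstack([Y,np.ones(8)]).T
co,_,_,_=np.linalg.lstsq(A,ps,rcond=None); print(co, 'resid mm',(A@co-ps).round(4)*1000)
print('yaw',np.arctan2(-co[0,0],co[0,1]),'scale',np.linalg.norm(co[0]))
for u,v in zip(us,vs): print(np.linalg.norm(onz('wrist',(u[0],v),.06,m)-onz('wrist',(u[1],v),.06,m)).round(4))
# full fit to side/scene
from scipy.optimize import least_squares
S=lambda u,v:(210+u/3,130+v/3); D=lambda u,v:(150+u/3,140+v/3)
obs=[('scene',S(38,372),(-92,-176)),('scene',S(187,508),(92,-176)),('scene',S(537,292),(92,176)),
('side',D(530,515),(-92,-176)),('side',D(750,408),(92,-176)),('side',D(468,155),(92,176)),('side',D(270,236),(-92,176))]
def f(p):
  c,s=np.cos(p[2]),np.sin(p[2]);r=[]
  for n,uv,(x,y) in obs:
    x,y=x/1e3,y/1e3
    r.append(onz(n,uv,.068)[:2]-[p[0]+c*x-s*y,p[1]+s*x+c*y])
  return np.ravel(r)
r=least_squares(f,[.548,.036,.07],loss='soft_l1',f_scale=.003); print(r.x,(r.fun*1000).round(1))
```

```text
[[-0.07082393  0.99495542]
 [ 0.54558278  0.03951976]] resid mm [[ 0.2  0.2]
 [ 0.   0. ]
 [-0.2 -0.1]
 [-0.   0.1]
 [ 0.2 -0.2]
 [-0.5 -0.4]
 [ 0.1 -0.2]
 [ 0.2  0.6]]
yaw 0.0710631546086825 scale 0.997472962796173
0.153
0.154
0.1546
0.1556
0.1579
0.1583
0.1592
0.1591
[0.54783068 0.03673217 0.07096025] [ 5.   4.2 -0.8  6.7  0.2 -0.1  1.4  4.6 -5.1 -2.6 -4.1 -9.9  2.1 -7.6]
```

drive_tool --commands '[{"ax": 0, "ay": 0, "az": 0, "dx": -0.004, "dy": -0.003, "dz": 0.04, "gripper": 1}, {"ax": 0, "ay": 0, "az": 0, "dx": -0.004, "dy": -0.003, "dz": 0.08, "gripper": 1}, {"ax": 0, "ay": 0, "az": 0, "dx": -0.004, "dy": -0.003, "dz": 0.12, "gripper": 1}, {"ax": 0, "ay": 0, "az": 0, "dx": -0.004, "dy": -0.003, "dz": 0.155, "gripper": 1}, {"ax": 0, "ay": 0, "az": 0, "dx": -0.004, "dy": -0.003, "dz": 0.163, "gripper": 1}, {"ax": 0, "ay": 0, "az": 0, "dx": -0.004, "dy": -0.003, "dz": 0.163, "gripper": 1}, {"ax": 0, "ay": 0, "az": 0, "dx": -0.004, "dy": -0.003, "dz": 0.163, "gripper": 1}]'

```text
clock: 1.43
tool_pos: [0.5478, 0.038, 0.0695]
ee_rot: [3.139, 0.108, 0.004]
wrist_force: [1.0, 0.3, -0.1]
finger_gap: 0.0001
```

drive_tool --commands '[{"ax": 0, "ay": 0, "az": 0, "dx": -0.001, "dy": -0.001, "dz": 0.0085, "gripper": 1}, {"ax": 0, "ay": 0, "az": 0, "dx": -0.001, "dy": -0.001, "dz": 0.0095, "gripper": 1}, {"ax": 0, "ay": 0, "az": 0, "dx": -0.001, "dy": -0.001, "dz": 0.0095, "gripper": 1}]'

```text
clock: 1.68
tool_pos: [0.5481, 0.0389, 0.0614]
ee_rot: [3.139, 0.108, 0.008]
wrist_force: [-0.1, -0.2, -0.2]
finger_gap: 0.0
```

drive_tool --commands '[{"ax": 0, "ay": 0, "az": 0, "dx": 0, "dy": 0, "dz": 0.001, "gripper": 1}, {"ax": 0, "ay": 0, "az": 0, "dx": 0, "dy": 0, "dz": 0.001, "gripper": 1}]'

```text
clock: 1.85
tool_pos: [0.5491, 0.0388, 0.0615]
ee_rot: [3.139, 0.108, 0.011]
wrist_force: [-0.8, 0.1, -0.8]
finger_gap: 0.0002
```

drive_tool --commands '[{"ax": 0, "ay": 0, "az": 0, "dx": -0.001, "dy": 0, "dz": 0.003, "gripper": 1}, {"ax": 0, "ay": 0, "az": 0, "dx": -0.001, "dy": 0, "dz": 0.003, "gripper": 1}, {"ax": 0, "ay": 0, "az": 0, "dx": -0.001, "dy": 0, "dz": 0.003, "gripper": 1}]'

```text
clock: 2.1
tool_pos: [0.5483, 0.0388, 0.0587]
ee_rot: [3.139, 0.108, 0.012]
wrist_force: [1.1, -0.6, 0.2]
finger_gap: -0.0003
```

drive_tool --commands '[{"ax": 0, "ay": 0, "az": 0, "dx": -0.001, "dy": 0, "dz": 0.0015, "gripper": 1}, {"ax": 0, "ay": 0, "az": 0, "dx": -0.001, "dy": 0, "dz": 0.0015, "gripper": 1}, {"ax": 0, "ay": 0, "az": 0, "dx": -0.001, "dy": 0, "dz": 0.0015, "gripper": 1}]'

```text
clock: 2.35
tool_pos: [0.5474, 0.0387, 0.0572]
ee_rot: [3.139, 0.109, 0.013]
wrist_force: [0.6, 0.4, 1.1]
finger_gap: 0.0002
```

drive_tool --commands '[{"ax": 0, "ay": 0, "az": 0, "dx": 0, "dy": 0, "dz": 0.0015, "gripper": 1}, {"ax": 0, "ay": 0, "az": 0, "dx": 0, "dy": 0, "dz": 0.0015, "gripper": 1}, {"ax": 0, "ay": 0, "az": 0, "dx": 0, "dy": 0, "dz": 0.0015, "gripper": 1}]'

```text
clock: 2.6
tool_pos: [0.5474, 0.0387, 0.0556]
ee_rot: [3.139, 0.108, 0.012]
wrist_force: [0.9, 1.1, 1.5]
finger_gap: -0.0002
```

drive_tool --commands '[{"ax": 0, "ay": 0, "az": 0, "dx": 0, "dy": 0, "dz": -0.01, "gripper": 1}, {"ax": 0, "ay": 0, "az": 0, "dx": 0, "dy": 0, "dz": -0.01, "gripper": 1}, {"ax": 0, "ay": 0, "az": 0, "dx": 0, "dy": -0.036, "dz": -0.01, "gripper": 1}, {"ax": 0, "ay": 0, "az": 0, "dx": 0, "dy": -0.036, "dz": -0.01, "gripper": 1}, {"ax": 0, "ay": 0, "az": 0, "dx": 0, "dy": -0.036, "dz": -0.006, "gripper": 1}, {"ax": 0, "ay": 0, "az": 0, "dx": 0, "dy": -0.036, "dz": -0.0035, "gripper": 1}, {"ax": 0, "ay": 0, "az": 0, "dx": 0, "dy": -0.036, "dz": -0.0035, "gripper": 1}, {"ax": 0, "ay": 0, "az": 0, "dx": 0, "dy": -0.036, "dz": -0.0035, "gripper": 1}]'

```text
clock: 3.27
tool_pos: [0.545, 0.0748, 0.0594]
ee_rot: [-3.139, -0.108, -0.013]
wrist_force: [0.3, 2.4, 3.8]
finger_gap: 0.0001
```

drive_tool --commands '[{"ax": 0, "ay": 0, "az": 0, "dx": 0, "dy": 0, "dz": 0.0012, "gripper": 1}, {"ax": 0, "ay": 0, "az": 0, "dx": 0, "dy": 0, "dz": 0.0012, "gripper": 1}, {"ax": 0, "ay": 0, "az": 0, "dx": 0, "dy": 0, "dz": 0.0012, "gripper": 1}]'

```text
clock: 3.52
tool_pos: [0.545, 0.0748, 0.0589]
ee_rot: [-3.137, -0.107, -0.012]
wrist_force: [-2.7, 3.4, 7.8]
finger_gap: 0.0003
```

Board +36 is solid (7.8 N at 1 mm), board 0 is soft. Next, board +72.

drive_tool --commands '[{"ax": 0, "ay": 0, "az": 0, "dx": 0, "dy": 0, "dz": -0.008, "gripper": 1}, {"ax": 0, "ay": 0, "az": 0, "dx": 0, "dy": 0, "dz": -0.008, "gripper": 1}, {"ax": 0, "ay": 0, "az": 0, "dx": 0, "dy": -0.036, "dz": -0.008, "gripper": 1}, {"ax": 0, "ay": 0, "az": 0, "dx": 0, "dy": -0.036, "dz": -0.008, "gripper": 1}, {"ax": 0, "ay": 0, "az": 0, "dx": 0, "dy": -0.036, "dz": -0.004, "gripper": 1}, {"ax": 0, "ay": 0, "az": 0, "dx": 0, "dy": -0.036, "dz": 0, "gripper": 1}, {"ax": 0, "ay": 0, "az": 0, "dx": 0, "dy": -0.036, "dz": 0, "gripper": 1}, {"ax": 0, "ay": 0, "az": 0, "dx": 0, "dy": -0.036, "dz": 0, "gripper": 1}]'

```text
clock: 4.18
tool_pos: [0.542, 0.11, 0.0583]
ee_rot: [-3.138, -0.106, -0.01]
wrist_force: [0.3, -0.3, -0.0]
finger_gap: 0.0003
```

drive_tool --commands '[{"ax": 0, "ay": 0, "az": 0, "dx": 0, "dy": 0, "dz": 0.0012, "gripper": 1}, {"ax": 0, "ay": 0, "az": 0, "dx": 0, "dy": 0, "dz": 0.0012, "gripper": 1}, {"ax": 0, "ay": 0, "az": 0, "dx": 0, "dy": 0, "dz": 0.0012, "gripper": 1}]'

```text
clock: 4.43
tool_pos: [0.5421, 0.1095, 0.0571]
ee_rot: [-3.138, -0.105, -0.01]
wrist_force: [-0.3, -1.1, 0.8]
finger_gap: 0.0002
```

Run:
```python
from h import *
from station import readout
s=readout.state(); print(s['clock'],s['tool_pos'],s['ee_rot'],s['wrist_force'])
m=viewer.camera_model('wrist')
print('tcp px',proj('wrist',s['tool_pos'],m))
i=viewer.camera('wrist')[:,:,::-1]; cv2.imwrite("pics/wrist2.png",i)
import pickle; pickle.dump(m,open('w2.pkl','wb'))
x,y=200,240
cv2.imwrite("pics/wrist2z.png",cv2.resize(i[y:y+180,x:x+240],None,fx=3,fy=3,interpolation=cv2.INTER_CUBIC))
```

```text
4.4333 [0.54210315 0.10948136 0.0571188 ] [-3.13834759 -0.10468859 -0.0101923 ] [-0.31957458 -1.09879287  0.80470745]
tcp px [[322.35492359 321.13032043]]
```

View pics/wrist2.png

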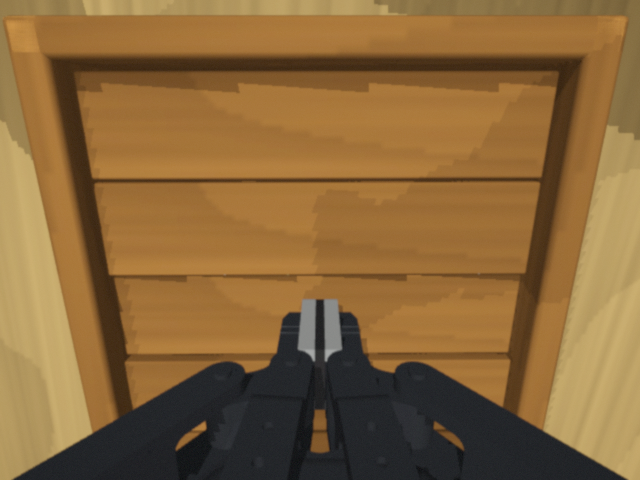

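View pics/wrist2z.png

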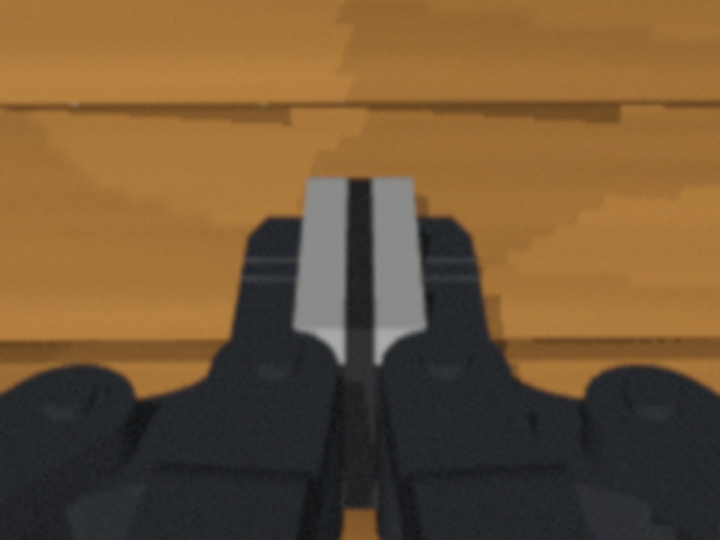

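Run:
```python
from h import *
import pickle; m=pickle.load(open('w2.pkl','rb'))
t=np.array([0.5421,0.10948,0.05712])
R=cv2.Rodrigues(np.array([-3.13834759,-0.10468859,-0.0101923]))[0]
print('tip front edge', proj('wrist',[t-R[:,1]*.011],m),'seen ~(320,299)')
Y=np.array([126,90,54,18])/1000
obs=[((95,540),180.3),((109,525),275),((126,510),354.5),]
ps=np.array([onz('wrist',(sum(u)/2,v),.06,m)[:2] for u,v in obs])
e=np.array([-np.sin(.071),np.cos(.071)])
for p,y in zip(ps,Y): print('centre est',(p-e*y).round(4))
for u,v in obs: print(np.linalg.norm(onz('wrist',(u[0],v),.06,m)-onz('wrist',(u[1],v),.06,m)).round(4))
print('rim end top outer', onz('wrist',(320,16),.068,m), (onz('wrist',(320,16),.068,m)[:2]-e*.176).round(4))
L=onz('wrist',(109,275),.06,m);Rr=onz('wrist',(525,275),.06,m);d=Rr-L;print('yaw',np.arctan2(d[1],d[0]))
```

```text
tip front edge [[322.41329557 295.7586259 ]] seen ~(320,299)
centre est [0.5455 0.0396]
centre est [0.545  0.0404]
centre est [0.5451 0.0423]
0.1529
0.1541
0.1523
rim end top outer [0.5340464 0.2140648 0.068    ] [0.5465 0.0385]
yaw 0.06386906515629431
```

```bash
cat >> h.py <<'E'
from scipy.spatial.transform import Rotation as Ro
from station import readout
def rel(pos,yaw):
    s=readout.state(); R0=Ro.from_rotvec(s['ee_rot'])
    Rt=Ro.from_euler('z',yaw)*Ro.from_rotvec([np.pi,0,0])
    print('d',R0.inv().apply(np.array(pos)-s['tool_pos']).round(4),'a',(R0.inv()*Rt).as_rotvec().round(4),'tilt',R0.apply([0,0,1]).round(4),s['tool_pos'].round(4),'F',s['wrist_force'].round(1),'q',s['qpos'].round(2),s['clock'],s['finger_gap'])
E
python3 -c "
from h import *
rel([.5421,.1095,.2],.067)
rel([.46,.352,.23],.071+np.pi/2)"
```

```text
d [ 0.0009 -0.0002 -0.1428] a [-0.0011 -0.0065 -0.0002] tilt [ 0.0064  0.0015 -1.    ] [0.5421 0.1095 0.0572] F [-0.2 -1.2  1.2] q [ 0.08  0.3  -0.4   0.87  0.    1.59] 4.4833 -0.00020555564907544883
d [-0.0646 -0.2477 -0.173 ] a [ 0.0043 -0.006  -1.575 ] tilt [ 0.0064  0.0015 -1.    ] [0.5421 0.1095 0.0572] F [-0.2 -1.2  1.2] q [ 0.08  0.3  -0.4   0.87  0.    1.59] 4.4833 -0.00020555564907544883
```

drive_tool --commands '[{"ax": 0, "ay": 0, "az": 0, "dx": 0, "dy": 0, "dz": -0.04, "gripper": 1}, {"ax": 0, "ay": 0, "az": -0.1, "dx": 0, "dy": 0, "dz": -0.08, "gripper": 1}, {"ax": 0, "ay": 0, "az": -0.22, "dx": -0.006, "dy": -0.025, "dz": -0.11, "gripper": 0}, {"ax": 0, "ay": 0, "az": -0.34, "dx": -0.016, "dy": -0.06, "dz": -0.13, "gripper": -1}, {"ax": 0, "ay": 0, "az": -0.46, "dx": -0.025, "dy": -0.095, "dz": -0.15, "gripper": -1}, {"ax": 0, "ay": 0, "az": -0.58, "dx": -0.034, "dy": -0.13, "dz": -0.165, "gripper": -1}, {"ax": 0, "ay": 0, "az": -0.7, "dx": -0.044, "dy": -0.168, "dz": -0.173, "gripper": -1}, {"ax": 0, "ay": 0, "az": -0.82, "dx": -0.054, "dy": -0.207, "dz": -0.173, "gripper": -1}, {"ax": 0.004, "ay": -0.006, "az": -0.94, "dx": -0.065, "dy": -0.248, "dz": -0.173, "gripper": -1}, {"ax": 0.004, "ay": -0.006, "az": -1.06, "dx": -0.065, "dy": -0.248, "dz": -0.173, "gripper": -1}, {"ax": 0.004, "ay": -0.006, "az": -1.18, "dx": -0.065, "dy": -0.248, "dz": -0.173, "gripper": -1}, {"ax": 0.004, "ay": -0.006, "az": -1.3, "dx": -0.065, "dy": -0.248, "dz": -0.173, "gripper": -1}]'

```text
clock: 5.48
tool_pos: [0.4589, 0.3533, 0.2298]
ee_rot: [-2.428, -1.993, 0.0]
wrist_force: [0.5, 0.0, 1.0]
finger_gap: 0.0854
```

```bash
python3 -c "
from h import *
rel([.46,.352,.23],.071+np.pi/2)"
```

```text
d [-0.001   0.0014 -0.0002] a [-4.000e-04 -2.000e-04 -2.669e-01] tilt [-4.e-04  2.e-04 -1.e+00] [0.4589 0.3533 0.2298] F [0.5 0.  1. ] q [ 0.54  0.2  -0.13  1.24  0.    0.74] 5.4833 0.08536960497302548
```

drive_tool --commands '[{"ax": 0, "ay": 0, "az": -0.12, "dx": 0, "dy": 0, "dz": 0, "gripper": -1}, {"ax": 0, "ay": 0, "az": -0.24, "dx": 0, "dy": 0, "dz": 0, "gripper": -1}, {"ax": 0, "ay": 0, "az": -0.267, "dx": 0, "dy": 0, "dz": 0, "gripper": -1}, {"ax": 0, "ay": 0, "az": -0.267, "dx": 0, "dy": 0, "dz": 0, "gripper": -1}, {"ax": 0, "ay": 0, "az": -0.267, "dx": 0, "dy": 0, "dz": 0, "gripper": -1}]'

```text
clock: 5.9
tool_pos: [0.4587, 0.3531, 0.2296]
ee_rot: [-2.142, -2.298, 0.001]
wrist_force: [-0.6, 0.0, 0.9]
finger_gap: 0.0853
```

Run:
```python
from h import *
rel([.46,.352,.23],.071+np.pi/2)
m=viewer.camera_model('wrist')
import pickle; pickle.dump(m,open('w3.pkl','wb'))
cv2.imwrite("pics/wrist3.png",viewer.camera('wrist')[:,:,::-1])
cv2.imwrite("pics/side3.png",viewer.camera('side')[:,:,::-1])
```

```text
d [-0.0012  0.0012 -0.0004] a [-0.0007 -0.     -0.0009] tilt [-7.e-04 -0.e+00 -1.e+00] [0.4587 0.3531 0.2296] F [-0.6  0.   0.9] q [ 0.54  0.2  -0.13  1.24  0.    0.47] 5.9 0.08534077041605194
```

View pics/wrist3.png

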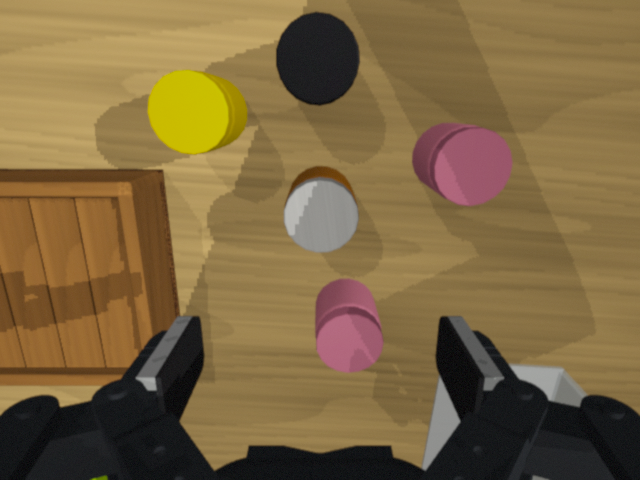

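Run:
```python
from h import *
import pickle; m=pickle.load(open('w3.pkl','rb'))
p=onz('wrist',(321.3,214.5),.072,m); print(p, 'lid width',np.linalg.norm(onz('wrist',(284.5,214.5),.072,m)-onz('wrist',(358.5,214.5),.072,m)))
for n,uv in dict(pkB=(350,338),pkA=(474,165),yel=(189,111)).items(): print(n,onz('wrist',uv,.072,m).round(4))
rel([p[0],p[1],.018],.071+np.pi/2)
print('tip px', proj('wrist',[[.4587,.3531,.2296]],m))
```

```text
[0.4553356  0.35444244 0.072     ] lid width 0.05627081244814739
pkB [0.5607 0.3862 0.072 ]
pkA [0.4102 0.4632 0.072 ]
yel [0.387  0.2563 0.072 ]
d [ 0.0015 -0.0033  0.2117] a [-0.0005 -0.0001 -0.0007] tilt [-5.e-04  1.e-04 -1.e+00] [0.4588 0.3531 0.2297] F [-0.3  0.6 -0.3] q [ 0.54  0.2  -0.13  1.24  0.    0.47] 6.0 0.0852996769281682
tip px [[318.78350128 323.25277634]]
```

drive_tool --commands '[{"ax": 0, "ay": 0, "az": 0, "dx": 0, "dy": 0, "dz": 0.04, "gripper": -1}, {"ax": 0, "ay": 0, "az": 0, "dx": 0, "dy": 0, "dz": 0.08, "gripper": -1}, {"ax": 0, "ay": 0, "az": 0, "dx": 0, "dy": 0, "dz": 0.12, "gripper": -1}, {"ax": 0, "ay": 0, "az": 0, "dx": 0, "dy": 0, "dz": 0.14, "gripper": -1}, {"ax": 0, "ay": 0, "az": 0, "dx": 0, "dy": 0, "dz": 0.16, "gripper": -1}, {"ax": 0, "ay": 0, "az": 0, "dx": 0, "dy": 0, "dz": 0.18, "gripper": -1}, {"ax": 0, "ay": 0, "az": 0, "dx": 0, "dy": 0, "dz": 0.2, "gripper": -1}, {"ax": 0, "ay": 0, "az": 0, "dx": 0, "dy": 0, "dz": 0.211, "gripper": -1}, {"ax": 0, "ay": 0, "az": 0, "dx": 0, "dy": 0, "dz": 0.211, "gripper": -1}, {"ax": 0, "ay": 0, "az": 0, "dx": 0, "dy": 0, "dz": 0.211, "gripper": -1}]'

```text
clock: 6.83
tool_pos: [0.4584, 0.3529, 0.0185]
ee_rot: [-2.142, -2.297, 0.002]
wrist_force: [0.0, 0.3, -0.5]
finger_gap: 0.0854
```

Run:
```python
from h import *
rel([.46,.353,.018],.071+np.pi/2)
m=viewer.camera_model('wrist')
cv2.imwrite("pics/wrist4.png",viewer.camera('wrist')[:,:,::-1])
i=viewer.camera('side')[100:280,120:360,::-1]
cv2.imwrite("pics/side4.png",cv2.resize(i,None,fx=3,fy=3))
```

```text
d [-0.0001  0.0016  0.0004] a [-0.0016  0.0005 -0.001 ] tilt [-1.5e-03 -6.0e-04 -1.0e+00] [0.4584 0.3529 0.0185] F [ 0.   0.3 -0.5] q [ 0.54  0.39 -0.36  0.82  0.    0.47] 6.8333 0.0853650302562076
```

View pics/wrist4.png

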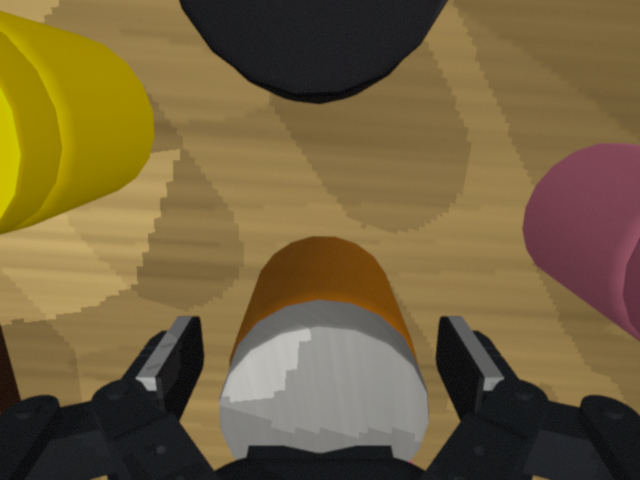

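View pics/side4.png

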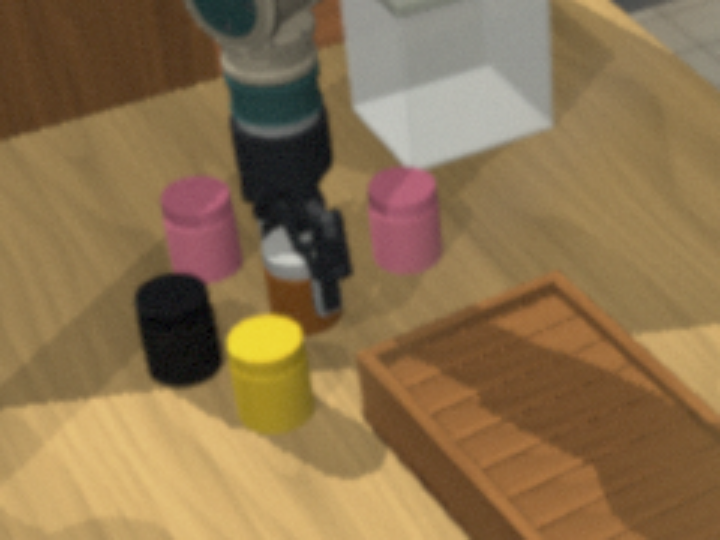

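Run:
```python
from h import *
m=viewer.camera_model('wrist')
a=onz('wrist',(322,237),.0,m);b=onz('wrist',(322,301),.072,m);print(a,b)
```

```text
[0.43052882 0.35309601 0.        ] [0.42382337 0.35213701 0.072     ]
```

drive_tool --commands '[{"ax": 0, "ay": 0, "az": 0, "dx": 0, "dy": 0, "dz": 0, "gripper": 1}, {"ax": 0, "ay": 0, "az": 0, "dx": 0, "dy": 0, "dz": 0, "gripper": 1}, {"ax": 0, "ay": 0, "az": 0, "dx": 0, "dy": 0, "dz": 0, "gripper": 1}, {"ax": 0, "ay": 0, "az": 0, "dx": 0, "dy": 0, "dz": 0, "gripper": 1}, {"ax": 0, "ay": 0, "az": 0, "dx": 0, "dy": 0, "dz": 0, "gripper": 1}, {"ax": 0, "ay": 0, "az": 0, "dx": 0, "dy": 0, "dz": 0, "gripper": 1}, {"ax": 0, "ay": 0, "az": 0, "dx": 0, "dy": 0, "dz": 0, "gripper": 1}, {"ax": 0, "ay": 0, "az": 0, "dx": 0, "dy": 0, "dz": 0, "gripper": 1}]' --force 45

```text
clock: 7.6
tool_pos: [0.4612, 0.3544, 0.0219]
ee_rot: [2.141, 2.296, 0.008]
wrist_force: [-0.8, -0.5, 5.6]
finger_gap: 0.0586
```

Run:
```python
from h import *
rel([.459,.353,.011],.071+np.pi/2)
i=viewer.camera('side')[130:220,180:300,::-1]
cv2.imwrite("pics/side5.png",cv2.resize(i,None,fx=6,fy=6,interpolation=cv2.INTER_CUBIC))
```

```text
d [-0.0013 -0.0024  0.0109] a [ 0.0047 -0.002  -0.0011] tilt [ 0.0045  0.0023 -1.    ] [0.4612 0.3544 0.0219] F [-0.8 -0.5  5.6] q [ 0.54  0.39 -0.36  0.82 -0.    0.47] 7.6 0.05856967066125056
```

View pics/side5.png

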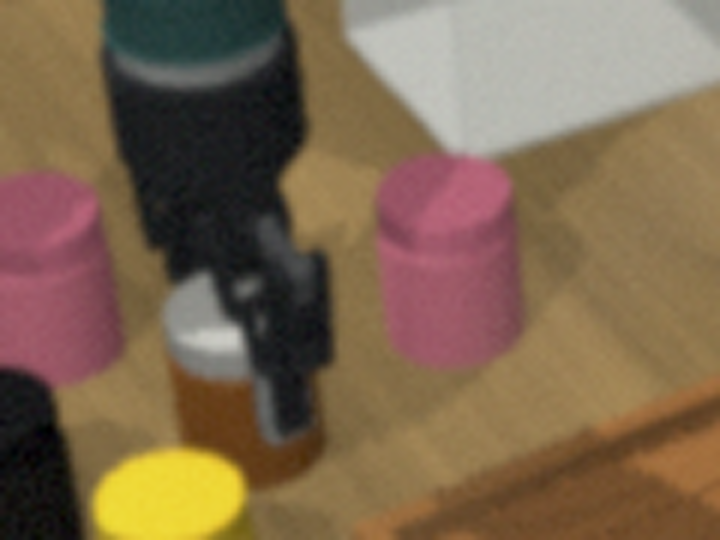

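drive_tool --commands '[{"ax": 0, "ay": 0, "az": 0, "dx": 0, "dy": 0, "dz": -0.015, "gripper": 1}, {"ax": 0, "ay": 0, "az": 0, "dx": 0, "dy": 0, "dz": -0.04, "gripper": 1}, {"ax": 0, "ay": 0, "az": 0, "dx": 0, "dy": 0, "dz": -0.07, "gripper": 1}, {"ax": 0, "ay": 0, "az": 0, "dx": 0, "dy": 0, "dz": -0.1, "gripper": 1}, {"ax": 0, "ay": 0, "az": 0, "dx": 0, "dy": 0, "dz": -0.12, "gripper": 1}, {"ax": 0, "ay": 0, "az": 0, "dx": 0, "dy": 0, "dz": -0.12, "gripper": 1}, {"ax": 0, "ay": 0, "az": 0, "dx": 0, "dy": 0, "dz": -0.12, "gripper": 1}]'

```text
clock: 8.23
tool_pos: [0.4611, 0.3544, 0.1423]
ee_rot: [2.141, 2.296, 0.011]
wrist_force: [0.0, -0.2, -4.5]
finger_gap: 0.0583
```

Run:
```python
from h import *
rel([.5437,.0769,.142],.071+np.pi/2)
i=viewer.camera('side')[:,:,::-1]
cv2.imwrite("pics/side6.png",i)
cv2.imwrite("pics/wrist6.png",viewer.camera('wrist')[:,:,::-1])
```

```text
d [-2.826e-01  6.300e-02 -1.000e-04] a [ 0.0064 -0.003  -0.001 ] tilt [ 0.0062  0.0034 -1.    ] [0.4611 0.3544 0.1423] F [ 0.  -0.2 -4.5] q [ 0.54  0.26 -0.25  1.06 -0.    0.47] 8.2333 0.05830881172257998
```

View pics/side6.png

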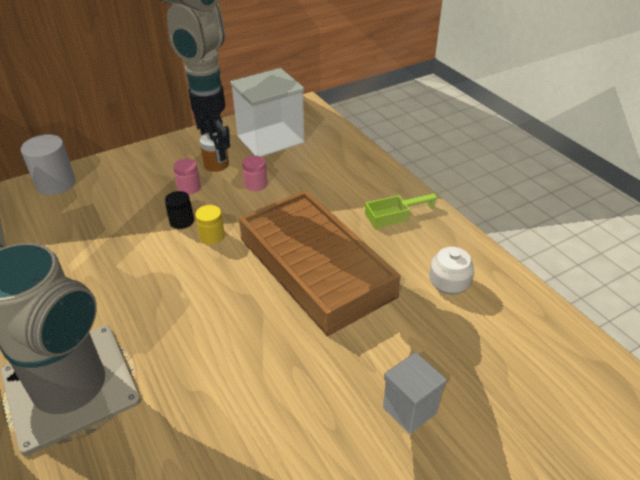

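View pics/wrist6.png

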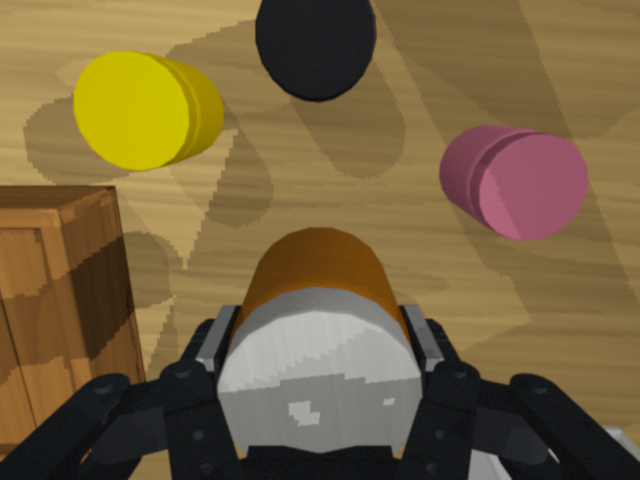

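drive_tool --commands '[{"ax": 0, "ay": 0, "az": 0, "dx": -0.02, "dy": 0.0045, "dz": 0, "gripper": 1}, {"ax": 0, "ay": 0, "az": 0, "dx": -0.055, "dy": 0.012, "dz": 0, "gripper": 1}, {"ax": 0, "ay": 0, "az": 0, "dx": -0.09, "dy": 0.02, "dz": 0, "gripper": 1}, {"ax": 0, "ay": 0, "az": 0, "dx": -0.125, "dy": 0.028, "dz": 0, "gripper": 1}, {"ax": 0, "ay": 0, "az": 0, "dx": -0.16, "dy": 0.036, "dz": 0, "gripper": 1}, {"ax": 0, "ay": 0, "az": 0, "dx": -0.195, "dy": 0.044, "dz": 0, "gripper": 1}, {"ax": 0, "ay": 0, "az": 0, "dx": -0.23, "dy": 0.052, "dz": 0, "gripper": 1}, {"ax": 0, "ay": 0, "az": 0, "dx": -0.265, "dy": 0.059, "dz": 0, "gripper": 1}, {"ax": 0, "ay": 0, "az": 0, "dx": -0.2826, "dy": 0.063, "dz": 0, "gripper": 1}, {"ax": 0, "ay": 0, "az": 0, "dx": -0.2826, "dy": 0.063, "dz": 0, "gripper": 1}, {"ax": 0, "ay": 0, "az": 0, "dx": -0.2826, "dy": 0.063, "dz": 0, "gripper": 1}]'

```text
clock: 9.25
tool_pos: [0.5398, 0.0746, 0.1369]
ee_rot: [-2.143, -2.293, 0.004]
wrist_force: [-0.5, 0.2, -5.5]
finger_gap: 0.0582
```

Run:
```python
from h import *
rel([.5437,.0769,.085],.071+np.pi/2)
import pickle;m=viewer.camera_model('wrist');pickle.dump(m,open('w7.pkl','wb'))
cv2.imwrite("pics/wrist7.png",viewer.camera('wrist')[:,:,::-1])
```

```text
d [0.002  0.0042 0.0519] a [-0.0041 -0.001  -0.0035] tilt [-4.2e-03  7.0e-04 -1.0e+00] [0.5398 0.0746 0.1369] F [-0.5  0.2 -5.5] q [ 0.02  0.21 -0.32  1.04  0.   -0.05] 9.25 0.058187325313451915
```

View pics/wrist7.png

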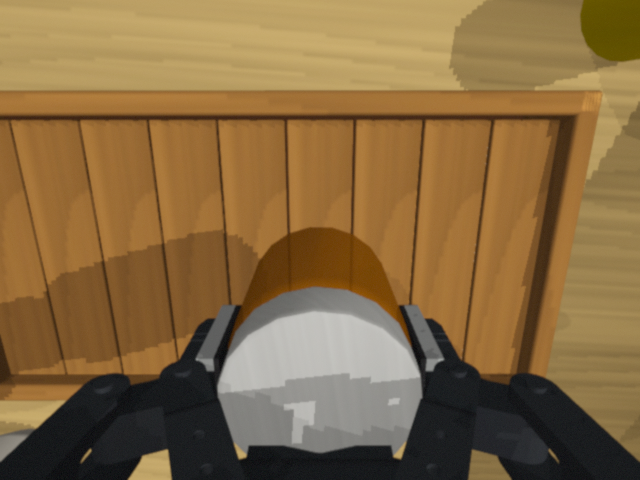

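Run:
```python
from h import *
import pickle;m=pickle.load(open('w7.pkl','rb'))
s=readout.state();t=s['tool_pos'];R=cv2.Rodrigues(s['ee_rot'])[0]
print('axis px tcp, base, deck',proj('wrist',[t,t+R[:,2]*.022,[t[0],t[1],.06],[t[0]-.05,t[1],.06]],m))
i=cv2.imread('pics/wrist7.png').astype(int).sum(2)
for v in (140,160,180,200,215,230,260,300,340):
    row=cv2.GaussianBlur(i[v-2:v+3].mean(0).reshape(1,-1),(5,1),0)[0]
    out=[]
    for lo,hi in ((205,240),(278,302),(342,362),(408,428),(460,497)):
        bg=np.median(row[lo:hi]); w=np.clip(bg-15-row[lo:hi],0,None); out.append(round((w*np.arange(lo,hi)).sum()/max(w.sum(),1e-6),1))
    W=[onz('wrist',(u,v),.06,m)[:2] for u in out]; e=np.array([-np.sin(.071),np.cos(.071)])
    print(v,out,[round(float((w-t[:2])@e)*1000,1) for w in W])
```

```text
axis px tcp, base, deck [[321.20111303 323.46956915]
 [321.03360375 298.3659568 ]
 [320.60066007 255.69436821]
 [326.97555669 168.31016348]]
140 [np.float64(216.8), np.float64(284.7), np.float64(353.7), np.float64(421.6), np.float64(489.6)] [-54.3, -18.7, 17.5, 53.2, 88.9]
160 [np.float64(218.2), np.float64(285.1), np.float64(353.0), np.float64(420.0), np.float64(487.0)] [-54.4, -18.8, 17.4, 53.1, 88.8]
180 [np.float64(220.3), np.float64(286.1), np.float64(352.6), np.float64(418.6), np.float64(484.6)] [-54.2, -18.6, 17.4, 53.1, 88.9]
200 [np.float64(222.1), np.float64(287.1), np.float64(352.1), np.float64(417.2), np.float64(482.2)] [-54.0, -18.3, 17.4, 53.2, 88.9]
215 [np.float64(223.2), np.float64(287.6), np.float64(352.0), np.float64(416.1), np.float64(480.5)] [-54.1, -18.3, 17.5, 53.2, 89.0]
230 [np.float64(223.2), np.float64(293.3), np.float64(351.0), np.float64(415.0), np.float64(478.6)] [-54.7, -15.3, 17.1, 53.1, 88.9]
260 [np.float64(226.2), np.float64(288.8), np.float64(350.8), np.float64(412.9), np.float64(475.0)] [-54.4, -18.3, 17.4, 53.2, 89.0]
300 [np.float64(229.3), np.float64(0.0), np.float64(0.0), np.float64(409.9), np.float64(469.9)] [-54.4, -190.9, -190.9, 53.1, 88.8]
340 [np.float64(225.5), np.float64(0.0), np.float64(0.0), np.float64(413.2), np.float64(464.9)] [-58.7, -197.6, -197.6, 56.9, 88.8]
```

drive_tool --commands '[{"ax": -0.005, "ay": 0.001, "az": -0.003, "dx": 0, "dy": 0.003, "dz": 0.015, "gripper": 1}, {"ax": -0.009, "ay": 0.001, "az": -0.003, "dx": 0, "dy": 0.004, "dz": 0.035, "gripper": 1}, {"ax": -0.009, "ay": 0.001, "az": -0.003, "dx": 0, "dy": 0.004, "dz": 0.045, "gripper": 1}, {"ax": -0.009, "ay": 0.001, "az": -0.003, "dx": 0, "dy": 0.004, "dz": 0.05, "gripper": 1}, {"ax": -0.009, "ay": 0.001, "az": -0.003, "dx": 0, "dy": 0.004, "dz": 0.05, "gripper": 1}, {"ax": -0.009, "ay": 0.001, "az": -0.003, "dx": 0, "dy": 0.004, "dz": 0.05, "gripper": 1}]'

```text
clock: 9.8
tool_pos: [0.5431, 0.0764, 0.0871]
ee_rot: [2.138, 2.3, 0.007]
wrist_force: [0.1, -0.4, -4.3]
finger_gap: 0.0582
```

Run:
```python
from h import *
rel([.5437,.075,.0819],.071+np.pi/2)
m=viewer.camera_model('wrist')
i=viewer.camera('wrist')[:,:,::-1].copy();cv2.imwrite('pics/wrist8.png',i)
s=readout.state();t=s['tool_pos']; g=i.astype(int).sum(2); e=np.array([-np.sin(.071),np.cos(.071)])
for v in (100,130,160,190,215):
    row=cv2.GaussianBlur(g[v-2:v+3].mean(0).reshape(1,-1),(5,1),0)[0]; bg=np.median(row[230:420])
    idx=[k for k in range(150,500) if row[k]==row[max(0,k-15):k+16].min() and row[k]<bg-40]
    print(v,idx,[round(float((onz('wrist',(u,v),.06,m)[:2]-t[:2])@e)*1000,1) for u in idx])
```

```text
d [-0.0015  0.0004  0.0052] a [ 0.0045 -0.0022  0.002 ] tilt [ 0.0043  0.0025 -1.    ] [0.5431 0.0764 0.0871] F [ 0.1 -0.4 -4.3] q [ 0.02  0.26 -0.38  0.93  0.   -0.05] 9.8 0.05824388756651464
100 [] []
130 [184, 272, 361, 450] [-54.0, -18.7, 17.0, 52.7]
160 [186, 273, 360, 447] [-54.4, -18.7, 17.0, 52.7]
190 [189, 274, 359, 444] [-54.4, -18.7, 17.0, 52.7]
215 [192, 275, 358, 441] [-54.2, -18.6, 16.9, 52.5]
```

View pics/wrist8.png

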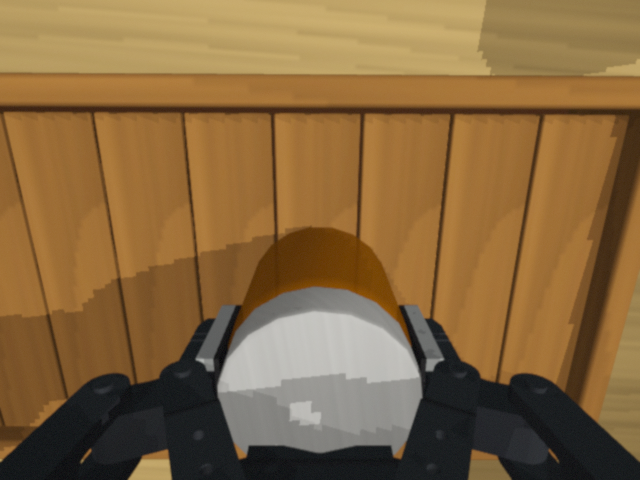

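drive_tool --commands '[{"ax": 0, "ay": 0, "az": 0, "dx": -0.001, "dy": 0, "dz": 0.002, "gripper": 1}, {"ax": 0, "ay": 0, "az": 0, "dx": -0.001, "dy": 0, "dz": 0.0042, "gripper": 1}, {"ax": 0, "ay": 0, "az": 0, "dx": -0.001, "dy": 0, "dz": 0.0042, "gripper": 1}, {"ax": 0, "ay": 0, "az": 0, "dx": -0.001, "dy": 0, "dz": 0.0042, "gripper": 1}]'

```text
clock: 10.18
tool_pos: [0.5441, 0.0753, 0.0838]
ee_rot: [2.137, 2.299, 0.01]
wrist_force: [-0.0, -0.6, -5.3]
finger_gap: 0.0582
```

drive_tool --commands '[{"ax": 0, "ay": 0, "az": 0, "dx": 0, "dy": 0, "dz": 0.001, "gripper": 1}, {"ax": 0, "ay": 0, "az": 0, "dx": 0, "dy": 0, "dz": 0.001, "gripper": 1}, {"ax": 0, "ay": 0, "az": 0, "dx": 0, "dy": 0, "dz": 0.001, "gripper": 1}]'

```text
clock: 10.43
tool_pos: [0.5441, 0.0752, 0.0829]
ee_rot: [2.138, 2.298, 0.01]
wrist_force: [-0.1, -0.2, -5.2]
finger_gap: 0.0584
```

drive_tool --commands '[{"ax": 0, "ay": 0, "az": 0, "dx": 0, "dy": 0, "dz": 0.001, "gripper": 1}, {"ax": 0, "ay": 0, "az": 0, "dx": 0, "dy": 0, "dz": 0.001, "gripper": 1}, {"ax": 0, "ay": 0, "az": 0, "dx": 0, "dy": 0, "dz": 0.001, "gripper": 1}]'

```text
clock: 10.68
tool_pos: [0.5443, 0.0752, 0.082]
ee_rot: [2.137, 2.298, 0.01]
wrist_force: [1.4, -0.9, -3.8]
finger_gap: 0.0584
```

drive_tool --commands '[{"ax": 0, "ay": 0, "az": 0, "dx": 0, "dy": 0, "dz": 0.0005, "gripper": 1}, {"ax": 0, "ay": 0, "az": 0, "dx": 0, "dy": 0, "dz": 0.0005, "gripper": 1}, {"ax": 0, "ay": 0, "az": 0, "dx": 0, "dy": 0, "dz": 0.0005, "gripper": 1}]'

```text
clock: 10.93
tool_pos: [0.5444, 0.0752, 0.0816]
ee_rot: [2.137, 2.298, 0.01]
wrist_force: [-0.9, 0.5, -2.7]
finger_gap: 0.0587
```

drive_tool --commands '[{"ax": 0, "ay": 0, "az": 0, "dx": 0, "dy": 0, "dz": 0.0006, "gripper": 1}, {"ax": 0, "ay": 0, "az": 0, "dx": 0, "dy": 0, "dz": 0.0006, "gripper": 1}, {"ax": 0, "ay": 0, "az": 0, "dx": 0, "dy": 0, "dz": 0.0006, "gripper": 1}]'

```text
clock: 11.18
tool_pos: [0.5444, 0.0752, 0.0813]
ee_rot: [2.137, 2.298, 0.01]
wrist_force: [-1.8, -0.3, -1.2]
finger_gap: 0.0586
```

drive_tool --commands '[{"ax": 0, "ay": 0, "az": 0, "dx": 0, "dy": 0, "dz": 0, "gripper": -0.3}, {"ax": 0, "ay": 0, "az": 0, "dx": 0, "dy": 0, "dz": 0, "gripper": -0.5}, {"ax": 0, "ay": 0, "az": 0, "dx": 0, "dy": 0, "dz": 0, "gripper": -1}, {"ax": 0, "ay": 0, "az": 0, "dx": 0, "dy": 0, "dz": 0, "gripper": -1}, {"ax": 0, "ay": 0, "az": 0, "dx": 0, "dy": 0, "dz": 0, "gripper": -1}, {"ax": 0, "ay": 0, "az": 0, "dx": 0, "dy": 0, "dz": 0, "gripper": -1}, {"ax": 0, "ay": 0, "az": 0, "dx": 0, "dy": 0, "dz": 0, "gripper": -1}]'

```text
clock: 11.77
tool_pos: [0.5446, 0.0752, 0.0814]
ee_rot: [2.137, 2.298, 0.011]
wrist_force: [-0.2, 0.0, 0.4]
finger_gap: 0.0854
```

Run:
```python
from h import *
rel([.5444,.0752,.28],.071+np.pi/2)
cv2.imwrite('pics/wrist9.png',viewer.camera('wrist')[:,:,::-1])
```

```text
d [ 0.0004  0.0012 -0.1985] a [ 0.0073 -0.002   0.0016] tilt [ 0.0072  0.0025 -1.    ] [0.5446 0.0752 0.0814] F [-0.2  0.   0.4] q [ 0.02  0.26 -0.38  0.92  0.   -0.05] 11.7667 0.08540725113051142
```

View pics/wrist9.png

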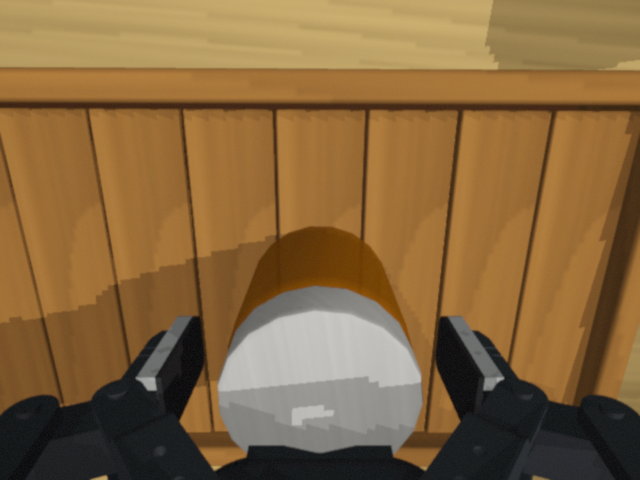

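drive_tool --commands '[{"ax": 0, "ay": 0, "az": 0, "dx": 0, "dy": 0, "dz": -0.02, "gripper": -1}, {"ax": 0, "ay": 0, "az": 0, "dx": 0, "dy": 0, "dz": -0.05, "gripper": -1}, {"ax": 0, "ay": 0, "az": 0, "dx": 0, "dy": 0.001, "dz": -0.09, "gripper": -1}, {"ax": 0, "ay": 0, "az": 0, "dx": 0, "dy": 0.001, "dz": -0.13, "gripper": -1}, {"ax": 0, "ay": 0, "az": 0, "dx": 0, "dy": -0.02, "dz": -0.17, "gripper": -1}, {"ax": 0, "ay": 0, "az": 0, "dx": 0, "dy": -0.05, "dz": -0.18, "gripper": -1}, {"ax": 0, "ay": 0, "az": 0, "dx": 0, "dy": -0.08, "dz": -0.18, "gripper": -1}, {"ax": 0, "ay": 0, "az": 0, "dx": 0, "dy": -0.08, "dz": -0.18, "gripper": -1}, {"ax": 0, "ay": 0, "az": 0, "dx": 0, "dy": -0.08, "dz": -0.18, "gripper": -1}]'

```text
clock: 12.57
tool_pos: [0.4623, 0.0689, 0.2612]
ee_rot: [2.137, 2.297, 0.011]
wrist_force: [1.2, -0.1, 0.4]
finger_gap: 0.0855
```

Run:
```python
from h import *
rel([.5444,.0752,.28],.071+np.pi/2)
i=viewer.camera('side')[:,:,::-1];cv2.imwrite('pics/side10.png',i)
cv2.imwrite("pics/side10z.png",cv2.resize(i[140:335,220:420],None,fx=3,fy=3,interpolation=cv2.INTER_CUBIC))
cv2.imwrite('pics/scene10.png',viewer.camera('scene')[:,:,::-1])
cv2.imwrite('pics/wrist10.png',viewer.camera('wrist')[:,:,::-1])
```

```text
d [ 0.0003  0.0825 -0.0181] a [ 0.0082 -0.0019  0.0015] tilt [ 0.008   0.0025 -1.    ] [0.4623 0.0689 0.2612] F [ 1.2 -0.1  0.4] q [ 0.01 -0.03 -0.31  1.28  0.   -0.06] 12.5667 0.0854842633263221
```

View pics/side10z.png

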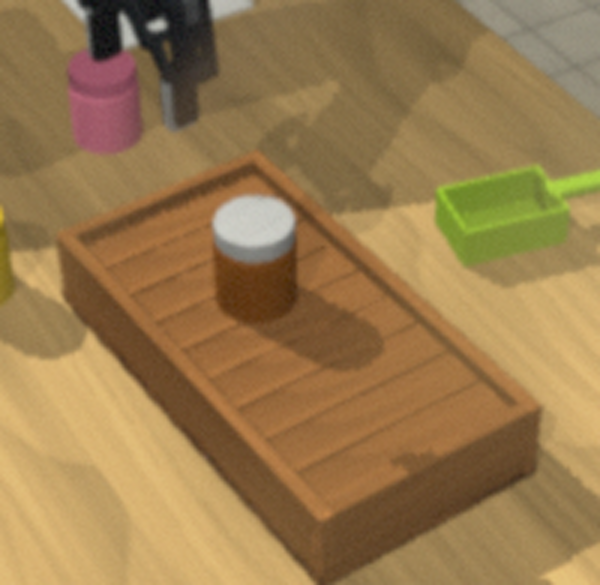

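View pics/scene10.png

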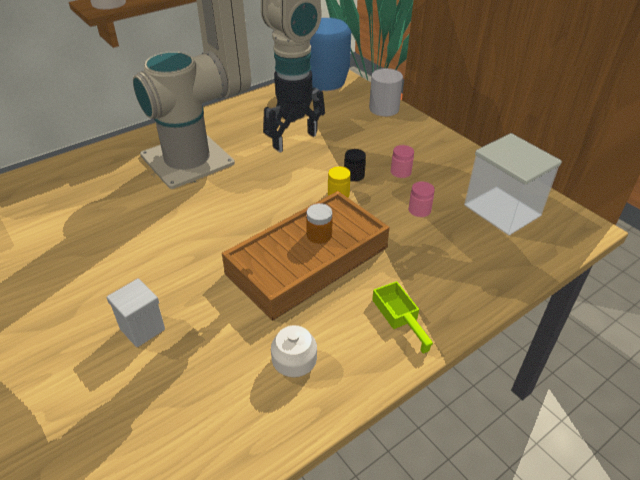

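View pics/wrist10.png

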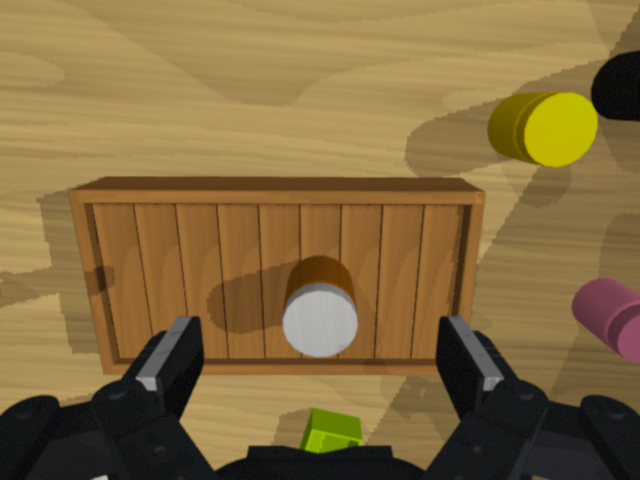

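Counting boards from the left (+y) end, the jar (base near pixel 321,265) stands on the fourth board, +36, between the seams at u = 301 and 342. It is upright, and the pot, scoop, caddy and look-alikes are where they were.

```bash
python3 -c "
from station import workorder; print(workorder.sign_off())"
```

```text
the job is handed in; nothing more can be done
None
```

The honey jar is standing upright and released on the solid board, one board to the left of the middle (+36 mm). The job was handed in at about 12.7 s on the robot's clock.

- **Feeling for the bearer:** I pressed three boards with shut fingertips before touching the jar.
  - Board +36 mm held firm at 7.8 N, sinking about 1 mm.
  - Its neighbours at 0 and +72 mm gave way at roughly 1 N. I stopped there rather than pushing past 4 N, because they had already sunk 3–4 mm. I did not probe the other boards.
  - With both neighbours soft, the bearer lies under the middle of that one board.
- **Placing the jar:** I gripped it so the jaws set its position along the deck, lowered it in small steps until most of its weight rested on the deck, then opened the fingers.
- **Last checks:** The wrist picture after release showed the jar centred on the board to within about 1 mm. In the pictures taken from clear of the shelf it stood upright, with no visible sag or lean. The pot, scoop, caddy and look-alike jars were where they had been.
- **Disagreements:**
  - The scene and side cameras differed by up to about 10 mm on the shelf's position.
  - An earlier estimate of the board's centre was about 2 mm off the later one. I trusted the later close-up wrist view of the seams.
  - When the fingers closed on the jar the tool rose 3.4 mm, which I allowed for in the placing height.

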